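Key in and cross-stack tapered metal ingots

ROBOT

A 7-joint arm with a two-finger parallel gripper is mounted at the origin on a cart in front of the work surface, level with it; the furniture and walls round the work are solid. World frame = base frame: x ahead of the robot, y to its left, z up, the work surface at z = 0. Lengths are in mm, angles in rad, forces in N, time in s.
With the tool pointing down it reaches from about 400 to 900 mm from the base axis. Payload 5.6 kg.
Tool frame: the origin (TCP) lies midway between the tips of the shut fingers; the grasp point (between the pads) lies 19 mm behind it; z points along the fingers, y is the line along which they close (so a half turn about z gives the same grasp; the last joint's range is limited). The gripper opens to 92 mm and grips with 3 to 60 N. Pads are 20 mm wide; open, the fingers measure 128 mm over their backs; the gripper's body (75 mm by 189 mm) begins 69 mm behind the grasp point.
Start: joints at [1.153, 0.468, -0.012, 1.603, 0.006, 1.071, -0.056], TCP at [237.916, -604.901, 214.592] pointing down, gripper open.
Joint ranges: [-2.53, 2.53], [-0.31, 2.02], [-1.57, 1.55], [0.28, 2.44], [-1.29, 4.43], [0.15, 1.84], [-2.92, 2.92]. Speed limits (rad/s): [2.57, 2.57, 3.14, 3.14, 3.14, 3.14, 3.14].

INTERFACE

Orientations are given as a rotation vector (axis times angle).
In Python, from cell import robot, grip, kin, viewer gives the robot as it stands. Calls block until the motion is done:
- robot.movep(position, orientation): joint-space move of the TCP to a pose.
- robot.servo_line(position, feed=150, rotation=None): straight line of the TCP; rotation=None keeps the orientation; feed is the mean speed in mm/s.
- robot.goto_joints(angles): joint-space move.
- grip(opening, newtons=None): opening from 0.0 (shut) to 1.0 (fully open); newtons is the grip in N (None keeps the last); returns when the fingers have stopped.
- robot.hold(seconds).
- kin.ik(position, orientation): joint angles nearest the present ones, or None.
- robot.observe(): the state.
- viewer.read_camera(name): name is "scene" or "top" or "wrist"; returns the picture (400x640x3 uint8, red, green, blue); there is no depth.
- viewer.camera_info(name): a dict with "camera_matrix" (3x3 intrinsics, pixels), "R" (3x3) and "t" (3): a world point X has camera coordinates R X + t. Camera axes: x right, y down, z forward; pixel columns grow to the right and rows downward; lengths in mm; the calibration is good to about 2 mm. A picture is of the moment at which its call begins: read the wrist's pose just before it. camera_info takes no time and is no camera call; for the wrist camera it gives the pose at the moment of the call.
A pose or a line that the arm cannot do raises robot.IKError and nothing moves.
- robot.job_done(): hands the job in; it is judged then, once.
Trained networks look in the newest picture that a camera, given by its name, has taken for a name from the list of things; names that differ only in an ending like _2 or _b are one class to them, and where a whole thing is asked for, a point or a joint stands for the part that bears it (a point fixed in the world has none). Each returns a list of dicts, best first, with "confidence" (0 to 1); they miss things now and then, are a little off and sometimes report something else, mostly with a low value. They report only what shows in the picture. A call takes as long as a camera call.
- viewer.silhouettes(name, camera): "mask" (400x640 bool, what is visible of it).
- viewer.pinpoint(name, camera): "at" ([x, y, z] in mm, in the coordinates of the camera as it stood for that picture, good to about 4 mm: a listed point, or the origin of a listed thing).
The state is a dict: "t": time; "joints": joint angles; "joint_velocities": joint speeds; "joint_torque": joint torques, N m; "tcp_pos": TCP position; "tcp_rot": TCP orientation; "contact_force": force on the tool from outside, world axes, zero at the start; "wrist_torque": the same for the moment, N m; "grip_width": opening from 0.0 (shut) to 1.0 (fully open); "grip_force": force on a finger pad.
Only numpy, scipy, OpenCV 4.12 (cv2) and the standard library are available. Lean on these libraries where they do the work, as an engineer would, in place of code of your own. Each camera call takes 0.05 s, during which the arm holds its last target. There are 200 camera calls.

TASK

The bottom layer of the small ingot stack on the board lacks its middle ingot. Take the ingot that lies broad face up from the sloping rack and, keeping it broad face up, set it lengthwise into the gap between the two ingots on the board, so that it sits fully down, in line with them, and the top of the layer is flat. Then lay the other ingot from the rack, broad face down, crosswise (at a right angle) on top, flat and centred on the middle ingot; do not drop the ingots, and do not upset or shift the things standing about.

Things in the scene. Friction and masses are not known exactly. Their poses are not given: they have to be found in the camera images.
- ingot_broad_up: dull grey metal ingot, 60 mm long (y axis, ends square), 24 mm high, 0.3-0.6 kg; tapered section: broad face 42 mm and, facing away from it, narrow face 30 mm wide. Origin at its centre, z axis towards the narrow face. Starts in the left or right place of the rack, lying along it, tilted with the 35 degree slope, broad face up (z axis into the slope)
- ingot_broad_down: dull grey metal ingot, 60 mm long (y axis, ends square), 24 mm high, 0.3-0.6 kg; tapered section: broad face 42 mm and, facing away from it, narrow face 30 mm wide. Origin at its centre, z axis towards the narrow face. Starts in the left or right place of the rack, lying along it, tilted with the 35 degree slope, broad face down (z axis out of the slope)
- ingot_outer_far: dull grey metal ingot, 60 mm long (y axis, ends square), 24 mm high, 0.3-0.6 kg; tapered section: broad face 42 mm and, facing away from it, narrow face 30 mm wide. Origin at its centre, z axis towards the narrow face. Loose on the board, broad face down, centre 37 mm along board +x; stays there
- ingot_outer_near: dull grey metal ingot, 60 mm long (y axis, ends square), 24 mm high, 0.3-0.6 kg; tapered section: broad face 42 mm and, facing away from it, narrow face 30 mm wide. Origin at its centre, z axis towards the narrow face. Loose on the board, broad face down, centre 37 mm along board -x; stays there
- stack_board: fixed grey stacking board, 136 (x) x 80 (y) x 8 mm; origin at the middle of its underside, on the bench. The two outer ingots lie on it along its y axis, within 2 mm of square, their narrow faces up, 32 mm above the bench.
- gap_place (a point): where the middle ingot's centre belongs: middle of the board, 20 mm above the bench; its axes are the board's, the ingot lies along y. The gap is 32 mm wide at the bottom, 44 mm at the top: 1 mm free on either side of the ingot when its broad face is up
- cross_place (a point): where the crosswise ingot's centre belongs: middle of the board, 44 mm above the bench; its axes are the board's, this ingot lies along x. Mind the bench lamp: its upright pole (32 mm thick at most, 0.68 m high) is at x 0.235, y 0.228 from the robot, left of all the work, its head above; lift and draw back over the base to swing past
- ingot_rack: fixed grey metal rack, 190 mm wide (y); origin on the bench, midway between the two places. Its shelf slopes 35 degrees, low edge towards rack -x (robot side), with a 6 mm stop rail below the ingots at their mid-height. Ingot centres: rack y = +48 and -48 mm, 62 mm above the bench, 36 mm free between their ends
- shelf_edge (a point): middle of the front lower edge of the rack's upper shelf (pots stand on it): 30 mm behind the ingot centres (rack +x), 165 mm above the bench. A hand pointing straight down strikes it; a hand square to the slope, tilted 35 degrees with its wrist towards the robot, has free way in and out
- lidded_jar: bystander right of the rack: small lidded jar, 36 mm diameter, 43 mm high, loose; origin at its underside
- pump_dropper: bystander: small white dropper bottle, 26 mm diameter, 56 mm high, loose; origin at its underside
- mould: bystander: pale silicone mould ring, 56 x 69 x 18 mm, loose; origin at its underside

How it is judged:
By the outcome, as a careful person would: the job done as asked, in the order asked, and still so for the second after the job is handed in, with the robot touching nothing.
It also fails if it takes over 61 s, if anything falls off the work surface, if the arm or the gripper's body presses on something with over 40 N, if the wrist force passes 120 N, or if a joint passes its speed limit or range.

## Working session

There is one attempt and no reset: what is moved stays moved. The work goes in short steps, each a Python script; the robot and the scene stay as the last script left them, time stands still between calls to the robot, and variables do not carry over. Pictures are saved under pics/ and viewed, at most 10 in all, crops included, and the job is handed in when it is done.

```bash
ls; mkdir -p pics; cat > h.py <<'E'
import numpy as np, cv2
from cell import robot, grip, kin, viewer
from scipy.spatial.transform import Rotation as Rn
def save(img,f): cv2.imwrite('pics/'+f,cv2.cvtColor(img,cv2.COLOR_RGB2BGR))
def toworld(p,ci): return np.array(ci["R"]).T@(np.array(p)-np.array(ci["t"]))
def pix(X,ci):
    c=np.array(ci["R"])@np.array(X,float)+np.array(ci["t"]); q=np.array(ci["camera_matrix"])@c; return q[:2]/q[2]
E
python3 - <<'E'
from h import *
s=robot.observe(); print(s['t'],s['tcp_pos'],s['tcp_rot'])
for cam in ['scene','top']:
    im=viewer.read_camera(cam); save(im,cam+'0.png'); ci=viewer.camera_info(cam)
    print(cam,np.round(toworld([0,0,0],ci)), np.round(ci['camera_matrix'],0).tolist())
    for n in ['ingot_broad_up','ingot_broad_down','ingot_outer_far','ingot_outer_near','stack_board','gap_place','ingot_rack','shelf_edge','lidded_jar','pump_dropper','mould']:
        for d in viewer.pinpoint(n,cam)[:4]:
            print(n,round(d['confidence'],2),np.round(toworld(d['at'],ci)),np.round(pix(toworld(d['at'],ci),ci)))
E
```

```text
pics
0.0 [ 237.6972793  -604.35918163  213.64651505] [-3.08495173e+00 -5.84924621e-01  6.93321469e-04]
scene [265. 705. 628.] [[415.0, 0.0, 318.0], [0.0, 415.0, 199.0], [0.0, 0.0, 1.0]]
ingot_broad_up 0.65 [611. 182.  63.] [310. 244.]
ingot_broad_down 0.67 [625.  87.  61.] [327. 217.]
ingot_outer_far 0.78 [ 542. -100.   17.] [394. 200.]
ingot_outer_near 0.77 [488. -46.  20.] [406. 217.]
ingot_outer_near 0.17 [610. 181.  60.] [310. 244.]
stack_board 0.71 [515. -74.  -3.] [399. 215.]
stack_board 0.39 [723. 360.   0.] [213. 303.]
gap_place 0.81 [512. -73.  21.] [401. 208.]
ingot_rack 0.79 [618. 135.  -3.] [319. 252.]
shelf_edge 0.69 [642. 136. 164.] [307. 187.]
lidded_jar 0.72 [610. 179.  61.] [311. 243.]
lidded_jar 0.59 [657. -66.  -1.] [346. 199.]
pump_dropper 0.85 [618. 334.  -0.] [265. 315.]
mould 0.7 [723. 362.   1.] [212. 303.]
top [ 460.  104. 1182.] [[490.0, 0.0, 328.0], [0.0, 490.0, 196.0], [0.0, 0.0, 1.0]]
ingot_broad_up 0.94 [614. 180.  62.] [308. 194.]
ingot_broad_down 0.95 [621.  79.  63.] [352. 191.]
ingot_outer_far 0.91 [ 542. -108.   21.] [431. 227.]
ingot_outer_far 0.75 [487. -48.  21.] [405. 251.]
ingot_outer_far 0.57 [616. 131.   2.] [330. 197.]
ingot_outer_far 0.39 [662. -68.  -1.] [412. 179.]
ingot_outer_near 0.96 [486. -51.  23.] [407. 251.]
stack_board 0.9 [518. -77.  -1.] [416. 238.]
stack_board 0.61 [621.  82.  64.] [351. 191.]
gap_place 0.6 [510. -81.  23.] [420. 241.]
ingot_rack 0.77 [615. 133.   1.] [329. 197.]
shelf_edge 0.76 [650. 136. 163.] [326. 171.]
lidded_jar 0.57 [661. -68.   0.] [412. 179.]
lidded_jar 0.21 [513. -82.  24.] [420. 240.]
pump_dropper 0.49 [618. 332.  -0.] [248. 195.]
mould 0.71 [729. 360.  -3.] [238. 151.]
```

View images.

```bash
python3 - <<'E'
import cv2,numpy as np
a=cv2.imread('pics/scene0.png')[150:350,180:480];b=cv2.imread('pics/top0.png')[110:310,200:500]
cv2.imwrite('pics/c0.png',np.vstack([cv2.resize(a,(0,0),fx=1.5,fy=1.5,interpolation=3),cv2.resize(b,(0,0),fx=1.5,fy=1.5)]))
cv2.imwrite('pics/c0.png',np.hstack([cv2.resize(cv2.imread('pics/scene0.png')[100:400,150:500],(400,343)),cv2.resize(b,(400,343))]))
E
```

```text
(no output)
```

View pics/c0.png

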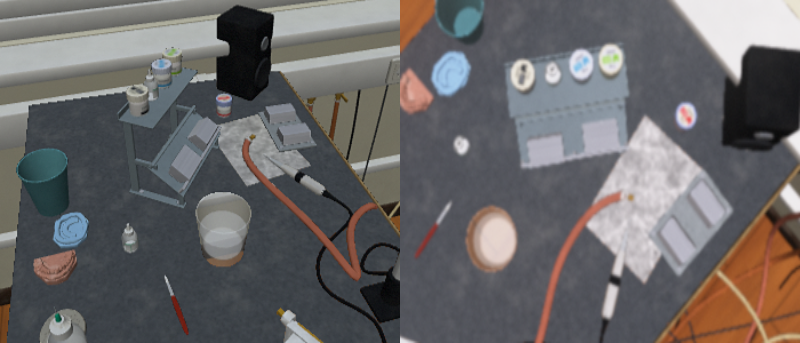

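The view shows the two ingots on the rack (left one broad-up, at top-camera pixel (308,194); right one (352,191)). The board is at pixel (418,239), turned about -45°, and there is a glass and a hose between them. Next is a wrist look at both places.

```bash
cat >> h.py <<'E'
def down(a):
    y=np.array([np.cos(a),np.sin(a),0]); z=np.array([0,0,-1.]); return Rn.from_matrix(np.c_[np.cross(y,z),y,z]).as_rotvec()
E
python3 - <<'E'
from h import *
def look(tag,names):
    ci=viewer.camera_info('wrist'); im=viewer.read_camera('wrist'); save(im,tag+'.png'); np.savez('pics/'+tag+'.npz',R=ci['R'],t=ci['t'],K=ci['camera_matrix'])
    s=robot.observe(); print(tag,round(s['t'],2),np.round(s['joints'],2),'cam-tcp',np.round(toworld([0,0,0],ci)-s['tcp_pos'],1), 'axis',np.round(np.array(ci['R'])[2],2))
    for n in names:
        for d in viewer.pinpoint(n,'wrist')[:3]:
            print(n,round(d['confidence'],2),np.round(toworld(d['at'],ci),1),np.round(pix(toworld(d['at'],ci),ci)))
B=['ingot_outer_far','ingot_outer_near','stack_board','gap_place','cross_place']
s=robot.observe(); a0=Rn.from_rotvec(s['tcp_rot']).as_matrix()[:,1]; print(a0)
for a in np.radians([45,-135,135,-45]):
    q=kin.ik([514,-76,260],down(a)); print(np.degrees(a),None if q is None else np.round(q,2))
a=np.radians(45) 
look('w_start',[])
for tag,a in (('wA',np.radians(45)),('wB',np.radians(-135))):
    try:
        robot.movep([514,-76,260],down(a)); look(tag,B)
    except robot.IKError as e: print(tag,e)
E
```

```text
[ 3.66034236e-01 -9.30601384e-01  3.78766445e-05]
45.0 [ 0.65  0.28 -0.67  1.84  0.19  1.1   0.7 ]
-135.0 [ 0.29  0.22 -0.24  1.86  0.06  1.08 -2.33]
135.0 [ 1.06  0.54 -1.3   1.82  0.56  1.22  1.95]
-45.0 [ 0.49  0.24 -0.48  1.84  0.12  1.08 -0.82]
w_start 1.25 [ 1.15  0.47 -0.01  1.6   0.01  1.07 -0.06] cam-tcp [ 74.2  28.4 169.7] axis [-0.26 -0.1  -0.96]
wA 3.44 [ 0.65  0.28 -0.67  1.83  0.19  1.1   0.7 ] cam-tcp [-54.4  55.3 169.7] axis [ 0.2  -0.2  -0.96]
ingot_outer_far 0.75 [ 541.7 -107.2   16.3] [320. 193.]
ingot_outer_near 0.94 [488.4 -54.3  21.6] [320. 139.]
stack_board 0.92 [512.7 -77.5  -1.9] [321. 161.]
stack_board 0.49 [514.3 -78.1  19.7] [321. 165.]
gap_place 0.75 [518.1 -77.3  21.7] [323. 167.]
gap_place 0.62 [514.6 -77.9  -3.3] [321. 162.]
cross_place 0.72 [514.7 -74.9  41.1] [323. 167.]
cross_place 0.3 [622.2  85.3  58.5] [481. 139.]
wB 3.99 [ 0.65  0.28 -0.67  1.84  0.19  1.1   0.7 ] cam-tcp [-54.7  55.2 169.7] axis [ 0.2  -0.2  -0.96]
ingot_outer_far 0.88 [ 541.8 -102.9   18.8] [322. 192.]
ingot_outer_near 0.97 [489.9 -52.6  22.5] [321. 140.]
stack_board 0.62 [514.5 -76.8  -0.8] [321. 163.]
gap_place 0.77 [514.  -78.8  22.8] [320. 167.]
gap_place 0.62 [513.4 -76.4  -2.1] [321. 162.]
cross_place 0.8 [514.7 -77.5  41.1] [321. 169.]
```

```bash
python3 - <<'E'
from h import *
def look(tag,names):
    ci=viewer.camera_info('wrist'); im=viewer.read_camera('wrist'); save(im,tag+'.png'); np.savez('pics/'+tag+'.npz',R=ci['R'],t=ci['t'],K=ci['camera_matrix'])
    s=robot.observe(); print(tag,round(s['t'],2),np.round(s['joints'],2),np.round(s['tcp_pos']), 'axis',np.round(np.array(ci['R'])[2],2))
    for n in names:
        for d in viewer.pinpoint(n,'wrist')[:2]:
            print(n,round(d['confidence'],2),np.round(toworld(d['at'],ci),1),np.round(pix(toworld(d['at'],ci),ci)))
        for i,d in enumerate(viewer.silhouettes(n,'wrist')[:1]): np.save(f'pics/{tag}_{n}.npy',d['mask'])
def ground(c,z,cam):
    ci=viewer.camera_info(cam); K=np.array(ci['camera_matrix']);R=np.array(ci['R']); o=toworld([0,0,0],ci); d=R.T@np.linalg.solve(K,[*c,1.]); return np.round(o+d*(z-o[2])/d[2])
print('glass base',ground((344,325),0,'scene'),ground((344,275),100,'scene'),ground((344,275),60,'scene'),ground((267,249),60,'top'),ground((267,249),100,'top'))
B=['ingot_outer_far','ingot_outer_near','stack_board','gap_place','cross_place']
look('bA',B)
robot.goto_joints([0.29,.22,-.24,1.86,.06,1.08,-2.33]); look('bB',B)
robot.goto_joints([ 0.65,0.28,-0.67,1.83,0.19,1.1,0.7])
yaw=np.radians(6); n=np.array([-np.sin(np.radians(35))*np.cos(yaw),-np.sin(np.radians(35))*np.sin(yaw),np.cos(np.radians(35))])
y=np.array([-np.sin(yaw),np.cos(yaw),0]); z=-n
rv=Rn.from_matrix(np.c_[np.cross(y,z),y,z]).as_rotvec()
A=['ingot_broad_up','ingot_broad_down','ingot_rack','shelf_edge']
for tag,dy in(('rA',-30),('rB',60)):
    p=np.array([617,132,62])+y*dy+n*170; q=kin.ik(p,rv); print(q); robot.goto_joints(q); look(tag,A)
E
```

```text
glass base [480. 280.   0.] [494. 256. 100.] [511. 222.  60.] [487. 272.  60.] [486. 266. 100.]
bA 4.29 [ 0.65  0.28 -0.67  1.84  0.19  1.1   0.7 ] [514. -76. 260.] axis [ 0.2  -0.2  -0.96]
stack_board 0.77 [512.6 -78.6  -0. ] [319. 163.]
stack_board 0.34 [513.2 -80.2  22.7] [319. 167.]
gap_place 0.57 [515.  -76.9  17.7] [321. 165.]
cross_place 0.78 [516.5 -77.   41.4] [322. 170.]
bB 7.4 [ 0.29  0.22 -0.24  1.86  0.06  1.08 -2.33] [510. -76. 256.] axis [-0.21  0.2  -0.96]
ingot_outer_far 0.94 [ 541.4 -106.8   20.8] [320. 132.]
ingot_outer_far 0.46 [514.3 -79.    0.8] [319. 159.]
ingot_outer_near 0.67 [491.8 -51.1  21.3] [317. 188.]
ingot_outer_near 0.59 [647.1 133.1 163.3] [ 59. 250.]
stack_board 0.58 [ 5.12e+02 -7.52e+01  4.00e-01] [319. 162.]
gap_place 0.73 [513.  -75.4  21.2] [318. 165.]
cross_place 0.6 [515.  -76.3  41.4] [318. 166.]
cross_place 0.41 [489.9 -52.5  23.3] [319. 188.]
[ 0.54217851  0.14047711 -0.87891417  2.32072831  1.07143412  0.24946279
  0.38785353]
rA 11.36 [ 0.54  0.14 -0.88  2.32  1.07  0.25  0.39] [525.  91. 202.] axis [ 0.78  0.08 -0.63]
ingot_broad_up 0.78 [609.9 180.8  60.4] [393. 173.]
ingot_broad_down 0.7 [622.8  83.9  62. ] [307. 176.]
ingot_rack 0.75 [621.  129.8  -2.4] [345. 140.]
ingot_rack 0.22 [ 540.1 -107.3   21. ] [115.  73.]
shelf_edge 0.62 [647.5 133.4 162.2] [351. 270.]
shelf_edge 0.23 [615.2 335.8  -2.1] [501. 149.]
[ 0.2638789   0.18747722 -0.8633138   2.27965724  1.20509158  0.42050943
  0.06955395]
rB 12.26 [ 0.26  0.19 -0.86  2.28  1.2   0.42  0.07] [514. 181. 201.] axis [ 0.77  0.08 -0.63]
ingot_broad_up 0.84 [611.4 178.5  64.5] [309. 178.]
ingot_broad_down 0.81 [621.   87.5  62.3] [228. 177.]
ingot_rack 0.83 [621.7 128.6  -1.8] [270. 142.]
shelf_edge 0.95 [648.6 131.8 165.9] [257. 275.]
shelf_edge 0.41 [729.  363.3   2.9] [420. 207.]
```

```bash
ls pics/*.npy; cat > fit.py <<'E'
from h import *
import os
from scipy.optimize import minimize
L,H,W,N=30,12,21,15
V=np.array([[sx*w,sy*L,z] for z,w in((-H,W),(H,N)) for sx in(-1,1) for sy in(-1,1)],float)
def proj(X,c): 
    q=(X@c['R'].T+c['t'])@c['K'].T; return q[:,:2]/q[:,2:]
def hullmask(P):
    m=np.zeros((400*4,640*4),np.uint8); cv2.fillConvexPoly(m,np.round(cv2.convexHull((P*4).astype(np.float32))*16).astype(int),1,shift=4); return cv2.resize(m.astype(np.float32),(640,400),interpolation=cv2.INTER_AREA)
E
python3 - <<'E'
from fit import *
t=[]
for tag,m in(('bA',['stack_board']),('bB',['ingot_outer_far','ingot_outer_near']),('rA',['ingot_broad_up','ingot_broad_down']),('rB',['ingot_broad_up','ingot_broad_down'])):
    im=cv2.imread(f'pics/{tag}.png')
    for k in m:
        f=f'pics/{tag}_{k}.npy'
        if os.path.exists(f):
            c,_=cv2.findContours(np.load(f).astype(np.uint8),0,2); cv2.drawContours(im,c,-1,(0,0,255),1)
    t.append(cv2.resize(im[60:285,170:470],(400,300)))
cv2.imwrite('pics/m1.png',np.vstack([np.hstack(t[:2]),np.hstack(t[2:])]))
E
```

```text
pics/bA_cross_place.npy
pics/bA_gap_place.npy
pics/bA_ingot_outer_far.npy
pics/bA_ingot_outer_near.npy
pics/bA_stack_board.npy
pics/bB_cross_place.npy
pics/bB_gap_place.npy
pics/bB_ingot_outer_far.npy
pics/bB_ingot_outer_near.npy
pics/bB_stack_board.npy
pics/rA_ingot_broad_down.npy
pics/rA_ingot_broad_up.npy
pics/rA_ingot_rack.npy
pics/rA_shelf_edge.npy
pics/rB_ingot_broad_down.npy
pics/rB_ingot_broad_up.npy
pics/rB_ingot_rack.npy
pics/rB_shelf_edge.npy
```

View pics/m1.png

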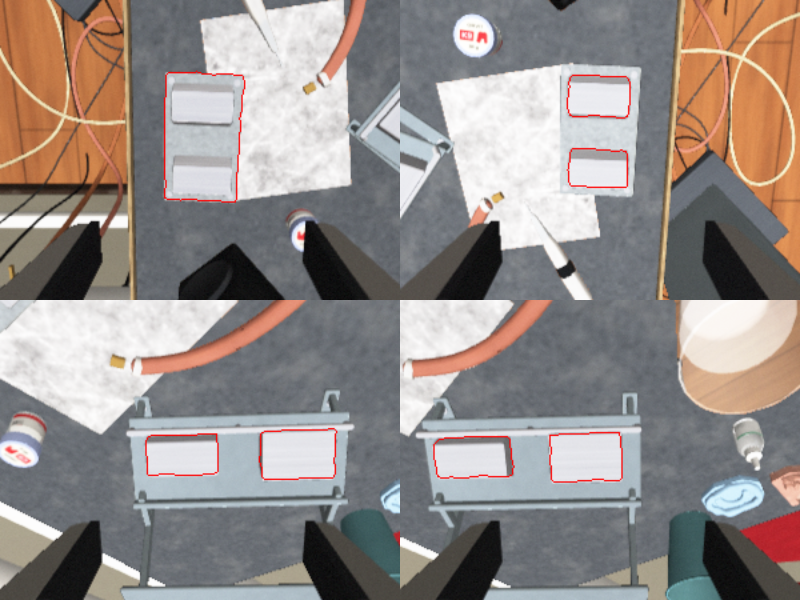

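The crops show the outer ingots' and rack ingots' masks hugging the grey shapes. The tall glass stands close to the robot side of the left rack place. I'll fit the ingot models to the masks.

```bash
python3 - <<'E'
from fit import *
def rot(yaw,tilt,flip):
    R=Rn.from_euler('z',yaw)*Rn.from_euler('y',-tilt)   # rack: y along rack, normal leans to -x
    if flip: R=R*Rn.from_euler('y',np.pi)
    return R.as_matrix()
def load(t): d=np.load(f'pics/{t}.npz'); return {k:d[k] for k in d}
def fit(name,tags,x0,tilt,flip,fixz=None):
    vs=[(load(t),np.load(f'pics/{t}_{name}.npy').astype(np.float32)) for t in tags]
    def f(p):
        X=V@rot(p[3]/50,tilt,flip).T+[p[0],p[1],p[2] if fixz is None else fixz]
        return sum(np.abs(hullmask(proj(X,c))-m).sum() for c,m in vs)
    s=np.array([x0[0],x0[1],x0[2],x0[3]*50]); sim=np.vstack([s]+[s+4*e for e in np.eye(4)])
    r=minimize(f,s,method='Nelder-Mead',options=dict(initial_simplex=sim,xatol=.05,fatol=.5,maxfev=500))
    print(name,tags,fixz,np.round(r.x[:3],1),'yaw',round(np.degrees(r.x[3]/50),1),'cost',round(r.fun),[int(m.sum()) for c,m in vs])
T=np.radians(35)
for n,x,fl in(('ingot_broad_up',(611,180,62,.1),True),('ingot_broad_down',(622,84,62,.1),False)):
    fit(n,['rA','rB'],x,T,fl); fit(n,['rA','rB'],x,T,fl,62); fit(n,['rA'],x,T,fl,62); fit(n,['rB'],x,T,fl,62)
for n,x in(('ingot_outer_far',(541,-105,20,-.785)),('ingot_outer_near',(489,-52,20,-.785))):
    fit(n,['bA','bB'],x,0,False)
    for t in('bA','bB'): fit(n,[t],x,0,False,20)
E
```

```text
ingot_broad_up ['rA', 'rB'] None [613.5 180.2  58.3] yaw 8.6 cost 162 [2108, 1970]
ingot_broad_up ['rA', 'rB'] 62 [609.5 179.3  65. ] yaw 9.2 cost 228 [2108, 1970]
ingot_broad_up ['rA'] 62 [609.3 178.9  65.4] yaw 9.6 cost 96 [2108]
ingot_broad_up ['rB'] 62 [610.1 179.7  64. ] yaw 9.1 cost 120 [1970]
ingot_broad_down ['rA', 'rB'] None [631.   83.9  57.3] yaw 11.9 cost 551 [1662, 1776]
ingot_broad_down ['rA', 'rB'] 62 [628.   84.6  61.7] yaw 9.4 cost 590 [1662, 1776]
ingot_broad_down ['rA'] 62 [629.4  85.   61.3] yaw 7.8 cost 275 [1662]
ingot_broad_down ['rB'] 62 [628.5  84.4  64.6] yaw 12.2 cost 299 [1776]
ingot_outer_far ['bA', 'bB'] None [ 541.5 -104.6   14.1] yaw -47.9 cost 186 [1203, 1455]
ingot_outer_far ['bA'] 20 [ 541.3 -103.2   22.2] yaw -47.9 cost 128 [1203]
ingot_outer_far ['bB'] 20 [ 541.5 -104.9   24.5] yaw -47.1 cost 76 [1455]
ingot_outer_near ['bA', 'bB'] None [489.9 -51.8  17.9] yaw -46.5 cost 137 [1431, 1280]
ingot_outer_near ['bA'] 20 [490.  -51.6  22.5] yaw -46.8 cost 57 [1431]
ingot_outer_near ['bB'] 20 [489.8 -52.1  23.6] yaw -46.4 cost 84 [1280]
```

```bash
cat >> fit.py <<'E'
VD=V.copy(); 
for i in range(8):
    if V[i,2]<0 and V[i,0]<0: VD[i]=[-18+.5,V[i,1],2]
def rot(yaw,tilt,flip):
    R=Rn.from_euler('z',yaw)*Rn.from_euler('y',-tilt)
    if flip: R=R*Rn.from_euler('y',np.pi)
    return R.as_matrix()
def load(t): d=np.load(f'pics/{t}.npz'); return {k:d[k] for k in d}
def fit(name,tags,x0,tilt,flip,fixz=None,V=V):
    vs=[(load(t),np.load(f'pics/{t}_{name}.npy').astype(np.float32)) for t in tags]
    def f(p):
        X=V@rot(p[3]/50,tilt,flip).T+[p[0],p[1],p[2] if fixz is None else fixz]
        return sum(np.abs(hullmask(proj(X,c))-m).sum() for c,m in vs)
    s=np.array([x0[0],x0[1],x0[2],x0[3]*50]); sim=np.vstack([s]+[s+4*e for e in np.eye(4)])
    r=minimize(f,s,method='Nelder-Mead',options=dict(initial_simplex=sim,xatol=.05,fatol=.5,maxfev=500))
    print(name,tags,fixz,np.round(r.x[:3],1),'yaw',round(np.degrees(r.x[3]/50),1),'cost',round(r.fun),[int(m.sum()) for c,m in vs]); return r.x
def look(tag,names):
    ci=viewer.camera_info('wrist'); im=viewer.read_camera('wrist'); save(im,tag+'.png'); np.savez('pics/'+tag+'.npz',R=ci['R'],t=ci['t'],K=ci['camera_matrix'])
    s=robot.observe(); print(tag,round(s['t'],2),np.round(s['joints'],2),np.round(s['tcp_pos']))
    for n in names:
        for d in viewer.silhouettes(n,'wrist')[:1]: np.save(f'pics/{tag}_{n}.npy',d['mask'])
E
python3 - <<'E'
from fit import *
A=['ingot_broad_up','ingot_broad_down']
for tag,p in(('rC',[530,150,230]),):
    q=kin.ik(p,down(np.radians(97))); print(q); robot.goto_joints(q); look(tag,A)
T=np.radians(35)
for n,x,fl,VV in(('ingot_broad_up',(611,180,62,.14),True,V),('ingot_broad_down',(622,84,62,.14),False,VD)):
  for z in(None,62):
    fit(n,['rA','rB','rC'],x,T,fl,z,VV)
  fit(n,['rC'],x,T,fl,62,VV)
BX=np.array([[x,y,z] for x in(-68,68) for y in(-40,40) for z in(0,8)],float)
for tg in(['bA'],['bB'],['bA','bB']): fit('stack_board',tg,(514,-77,0,-.785),0,False,0,BX)
E
```

```text
[ 0.4129858   0.47187259 -0.97330225  1.78692479  0.43197904  1.11432304
  0.98704785]
rC 13.59 [ 0.41  0.47 -0.97  1.79  0.43  1.11  0.99] [529. 150. 229.]
ingot_broad_up ['rA', 'rB', 'rC'] None [612.2 179.8  59.3] yaw 8.7 cost 248 [2108, 1970, 1788]
ingot_broad_up ['rA', 'rB', 'rC'] 62 [610.  179.4  65.1] yaw 7.8 cost 354 [2108, 1970, 1788]
ingot_broad_up ['rC'] 62 [610.6 179.2  67.1] yaw 7.1 cost 94 [1788]
ingot_broad_down ['rA', 'rB', 'rC'] None [624.9  84.7  59.7] yaw 7.9 cost 662 [1662, 1776, 1281]
ingot_broad_down ['rA', 'rB', 'rC'] 62 [622.8  85.3  62.4] yaw 8.1 cost 723 [1662, 1776, 1281]
ingot_broad_down ['rC'] 62 [623.3  88.4  63.6] yaw 8.2 cost 510 [1281]
stack_board ['bA'] 0 [516.3 -77.5   3.1] yaw -46.9 cost 2846 [2782]
stack_board ['bB'] 0 [515.4 -78.9   4.6] yaw -47.2 cost 3051 [2732]
stack_board ['bA', 'bB'] 0 [515.9 -78.1   3. ] yaw -47.3 cost 5988 [2782, 2732]
```

```bash
cat > plan.py <<'E'
from fit import *
T35=np.radians(35); RY=np.radians(7.8); BY=np.radians(-47)
CU=np.array([610,179.5,62.]); CD=np.array([622.8,85.3,62.]); BC=np.array([515.7,-78.1,0])
def frame(c,R): M=np.eye(4); M[:3,:3]=R; M[:3,3]=c; return M
def rel(lean,depth):  # tool in ingot frame (z = out of slope); lean = hand more upright than slope normal
    z=-np.array([np.sin(lean),0,np.cos(lean)]); y=np.array([0,1.,0])
    return frame([-np.sin(lean)*8.5,0,depth],np.c_[np.cross(y,z),y,z])
def pose(F,G): M=F@G; return M[:3,3],Rn.from_matrix(M[:3,:3]).as_rotvec()
FU=frame(CU,rot(RY,T35,False)); FD=frame(CD,rot(RY,T35,False))
GU=rel(np.radians(10),-8.5); GD=rel(0,-9.5)
FM=lambda z,dx=0,dy=0,: frame(BC+[dx,dy,z],rot(BY,0,False)); FC=lambda z: frame(BC+[0,0,z],rot(BY+np.pi/2,0,False))
def back(p,rv,d): return p-Rn.from_rotvec(rv).as_matrix()[:,2]*d
def st(msg=''):
    s=robot.observe(); print(msg,'t',round(s['t'],2),'tcp',np.round(s['tcp_pos'],1),'F',np.round(s['contact_force'],1),'M',np.round(s['wrist_torque'],2),'w',round(s['grip_width'],3),'gf',round(s['grip_force'],1)); return s
def go(p,rv,tag=''):
    q=kin.ik(p,rv)
    if q is None: raise SystemExit(f'no ik {tag} {p}')
    robot.goto_joints(q)
E
python3 - <<'E'
from plan import *
for nm,(p,r) in dict(U=pose(FU,GU),D=pose(FD,GD),M=pose(FM(20),GU),C=pose(FC(44),GD)).items():
    for d in(0,130): 
        q=kin.ik(back(p,r,d),r); print(nm,d,np.round(back(p,r,d)),None if q is None else np.round(q,2))
p,r=pose(FU,GU)
grip(0.8,45); go(back(p,r,120),r,'u'); st('app')
robot.servo_line(back(p,r,30),feed=200); st('30')
ci=viewer.camera_info('wrist'); save(viewer.read_camera('wrist'),'near.png')
robot.servo_line(back(p,r,5),feed=60); st('5')
robot.servo_line(p,feed=20); st('at')
E
```

```text
U 0 [614. 180.  54.] [-0.15  0.54 -0.3   2.07  1.15  0.28  0.26]
U 130 [559. 173. 172.] [ 0.24  0.34 -0.76  2.11  0.83  0.5   0.57]
D 0 [628.  86.  54.] [ 0.66  0.9  -1.11  2.17  1.99  0.73 -0.08]
D 130 [554.  76. 161.] [ 0.39  0.26 -0.67  2.31  1.53  0.21  0.03]
M 0 [515. -77.  12.] [ 0.62  0.73 -0.62  1.9   0.4   0.8   0.55]
M 130 [530. -94. 140.] [ 0.71  0.57 -0.71  1.8   0.28  1.04  0.65]
C 0 [516. -78.  34.] [ 0.75  0.72 -0.85  1.99  0.77  0.79  1.76]
C 130 [516. -78. 164.] [ 0.9   0.56 -1.06  1.91  0.58  1.01  1.91]
app t 14.8 tcp [564.2 173.3 163.7] F [1.3 0.1 0.2] M [ 0.02  0.28 -0.05] w 0.798 gf 0.0
30 t 15.4 tcp [601.8 178.8  81.9] F [-0.2 -0.1  0.4] M [0.03 0.26 0.03] w 0.797 gf 0.0
5 t 16.02 tcp [611.6 179.9  59.1] F [ 0.1 -0.2  0.4] M [-0.03  0.28  0.  ] w 0.798 gf 0.0
at t 16.42 tcp [613.6 180.   54.1] F [-0.7  0.1  0.4] M [-0.04  0.26  0.02] w 0.801 gf 0.0
```

View pics/near.png

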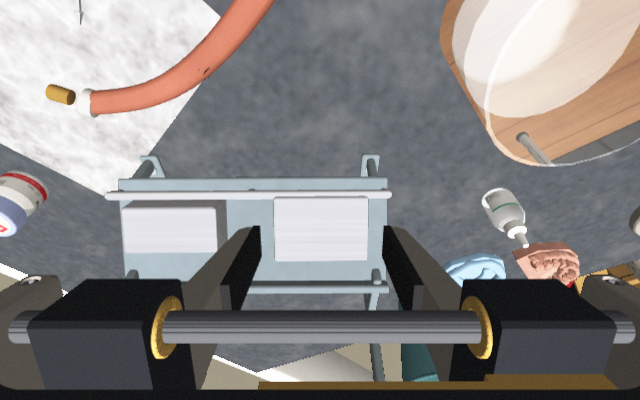

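The fingers straddle the left ingot (columns 275–368) evenly. Grip and lift.

```bash
python3 - <<'E'
from plan import *
p,r=pose(FU,GU)
grip(0.3,45); s0=st('grip')
robot.servo_line(back(p,r,12),feed=40); st('12')
robot.servo_line(back(p,r,150),feed=180); st('up')
look('hold',['ingot_broad_up'])
f='pics/hold_ingot_broad_up.npy'
if os.path.exists(f):
    s=robot.observe(); Mt=frame(s['tcp_pos'],Rn.from_rotvec(s['tcp_rot']).as_matrix()); F=Mt@np.linalg.inv(GU)
    c=load('hold'); m=np.load(f); im=cv2.imread('pics/hold.png')
    X=(V@rot(0,0,True).T)@F[:3,:3].T+F[:3,3]; h=cv2.convexHull(proj(X,c).astype(np.float32)).astype(int)
    cv2.polylines(im,[h],True,(0,255,0),1); k,_=cv2.findContours(m.astype(np.uint8),0,2); cv2.drawContours(im,k,-1,(0,0,255),1)
    cv2.imwrite('pics/hold_o.png',cv2.resize(im[150:400,160:480],(768,600)))
E
```

```text
grip t 16.77 tcp [613.6 180.   54.2] F [ 0.5  0.  -0.2] M [0.06 0.28 0.03] w 0.649 gf 45.0
12 t 17.22 tcp [608.3 179.1  65.1] F [-0.7  0.1 -5.9] M [-0.03  0.73  0.  ] w 0.653 gf 45.0
up t 18.13 tcp [550.6 170.7 189.5] F [-0.7  0.7 -5.3] M [-0.09  0.78  0.04] w 0.65 gf 45.0
hold 18.18 [ 0.27  0.3  -0.79  2.11  0.75  0.51  0.64] [551. 171. 189.]
```

View pics/hold_o.png

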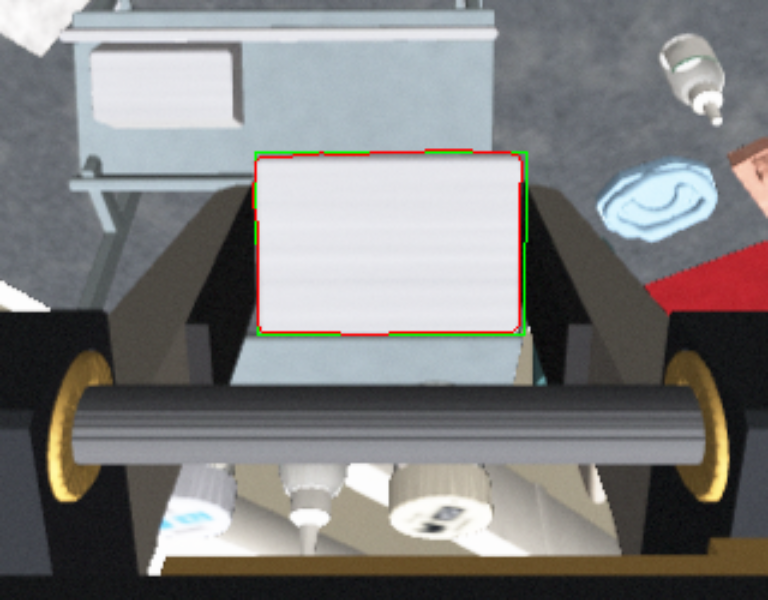

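The held ingot lies squarely where predicted, within about 1 px (0.5 mm). Now carry it to the gap.

```bash
python3 - <<'E'
from plan import *
P=lambda z: pose(FM(z),GU)
p,r=P(20+90); go(p,r,'m'); robot.hold(.1); st('above')
robot.servo_line(P(20+18)[0],feed=120); robot.hold(.1); s=st('18'); f0=s['contact_force'][2]
z=18
for dz in [10,6,4,3,2,1.5,1,.5,0,-.5,-1,-1.5,-2]:
    robot.servo_line(P(20+dz)[0],feed=20); s=st(str(dz))
    if s['contact_force'][2]-f0>7: break
E
```

```text
above t 19.37 tcp [515.2 -74.6 102.2] F [ 0.2  0.1 -4.8] M [-0.21 -0.38 -0.  ] w 0.651 gf 45.0
18 t 20.22 tcp [515.5 -77.1  30.4] F [-0.   1.  -5.3] M [-0.23 -0.44 -0.03] w 0.649 gf 45.0
10 t 20.77 tcp [514.6 -77.   21.4] F [-0.   0.3 -4.5] M [-0.26 -0.35 -0.04] w 0.646 gf 45.0
6 t 21.12 tcp [514.6 -77.   17.3] F [-0.4  1.  -5.1] M [-0.26 -0.37 -0.03] w 0.651 gf 45.0
4 t 21.37 tcp [514.6 -77.   15.4] F [ 0.2  0.2 -5.2] M [-0.26 -0.34  0.02] w 0.648 gf 45.0
3 t 21.62 tcp [514.7 -77.   14.5] F [ 0.2 -0.1 -3.8] M [-0.31 -0.41 -0.  ] w 0.649 gf 45.0
2 t 21.87 tcp [514.6 -77.   13.4] F [-0.4 -0.7 -4.7] M [-0.32 -0.39 -0.02] w 0.649 gf 45.0
1.5 t 22.12 tcp [514.6 -77.   13. ] F [ 0.4  0.3 -4.2] M [-0.28 -0.42  0.03] w 0.646 gf 45.0
1 t 22.37 tcp [514.7 -77.   12.5] F [-0.4 -0.1 -5.5] M [-0.3  -0.36 -0.04] w 0.651 gf 45.0
0.5 t 22.62 tcp [514.6 -77.   12. ] F [-0.8  0.1 -5.1] M [-0.3  -0.38 -0.03] w 0.65 gf 45.0
0 t 22.87 tcp [514.7 -77.   11.5] F [-0.  -0.3 -4.1] M [-0.26 -0.38 -0.02] w 0.648 gf 45.0
-0.5 t 23.12 tcp [514.7 -77.1  11.4] F [-1.2 -0.1  1.6] M [-0.21  0.26  0.01] w 0.642 gf 45.0
-1 t 23.37 tcp [514.8 -77.   11.4] F [-2.2 -0.5  6.9] M [-0.22  0.73  0.11] w 0.653 gf 45.0
```

```bash
python3 - <<'E'
from plan import *
P=lambda z: pose(FM(z),GU)
robot.servo_line(P(19.8)[0],feed=20); st()
grip(0.8); st('open')
p,r=P(19.8); robot.servo_line(back(p,r,40),feed=80); robot.servo_line(back(p,r,110),feed=200)
go([515.7,-78,200],down(np.radians(43))); robot.hold(.15)
look('after1',['ingot_broad_up','ingot_outer_far','ingot_outer_near']); c=load('after1')
im=cv2.imread('pics/after1.png')
for n in['ingot_broad_up','ingot_outer_far','ingot_outer_near']:
    f=f'pics/after1_{n}.npy'
    if os.path.exists(f):
        k,_=cv2.findContours(np.load(f).astype(np.uint8),0,2); cv2.drawContours(im,k,-1,(0,0,255),1); 
X=(V@rot(0,0,True).T)@FM(20)[:3,:3].T+FM(20)[:3,3]; cv2.polylines(im,[cv2.convexHull(proj(X[V[:,2]<0],c).astype(np.float32)).astype(int)],True,(0,255,0),1)
cv2.imwrite('pics/after1_o.png',cv2.resize(im[60:310,160:480],(768,600)))
for n,x in(('ingot_outer_far',(541,-105,20,-.8)),('ingot_outer_near',(489,-52,20,-.8))):
    fit(n,['after1'],x,0,False,20)
E
```

```text
t 23.62 tcp [514.9 -77.   11.4] F [-0.2  0.2  1.4] M [-0.24  0.04  0.02] w 0.651 gf 45.0
open t 24.02 tcp [514.8 -77.   11.3] F [-0.4 -0.  -0.2] M [-0.09 -0.3  -0.  ] w 0.803 gf 0.0
after1 25.79 [ 0.6   0.35 -0.62  1.9   0.24  0.97  0.62] [515. -79. 198.]
ingot_outer_far ['after1'] 20 [ 543.5 -105.7   22.5] yaw -45.9 cost 530 [1338]
ingot_outer_near ['after1'] 20 [490.3 -50.8  23.8] yaw -46.9 cost 119 [1899]
```

View pics/after1_o.png

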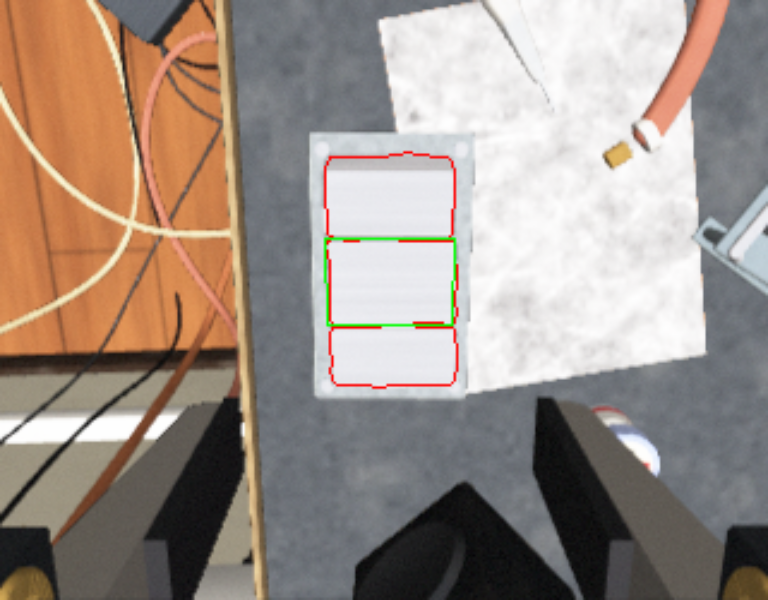

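The layer is flat and in line, with the middle ingot within 1 px of its target (crop rows 238–325). The speaker corner shows near the bottom at crop pixel (465,485), so I check its clearance.

```bash
python3 - <<'E'
from plan import *
def ground(c,z,ci):
    K=np.array(ci['camera_matrix']);R=np.array(ci['R']); o=toworld([0,0,0],ci); d=R.T@np.linalg.solve(K,[*c,1.]); return np.round(o+d*(z-o[2])/d[2])
ci=viewer.camera_info('scene')
for c in((342,170),(388,168),(367,185)): print('base',ground(c,0,ci))
cw=viewer.camera_info('wrist')
for z in(100,150,200,250): print('rim wrist',ground((354,262),z,cw))
o=np.array([[np.cos(BY),np.sin(BY)]])
p,r=pose(FD,GD)
go(back(p,r,130),r,'d'); robot.servo_line(back(p,r,30),feed=200); robot.servo_line(back(p,r,5),feed=60); st('5')
robot.servo_line(p,feed=20); st('at')
grip(0.3,45); st('grip')
robot.servo_line(back(p,r,12),feed=40); st('12')
robot.servo_line(back(p,r,150),feed=180); st('up')
look('hold2',['ingot_broad_down'])
s=robot.observe(); Mt=frame(s['tcp_pos'],Rn.from_rotvec(s['tcp_rot']).as_matrix()); F=Mt@np.linalg.inv(GD)
c=load('hold2'); im=cv2.imread('pics/hold2.png'); X=V@F[:3,:3].T+F[:3,3]
for sel in(V[:,2]>0,V[:,2]<9e9): cv2.polylines(im,[cv2.convexHull(proj(X[sel],c).astype(np.float32)).astype(int)],True,(0,255,0),1)
a=cv2.imread('pics/scene0.png')[60:260,300:460]
cv2.imwrite('pics/hold2_o.png',np.hstack([cv2.resize(im[150:400,160:480],(400,312)),cv2.resize(a,(250,312))]))
E
```

```text
base [ 733. -185.    0.]
base [ 623. -258.    0.]
base [ 638. -151.    0.]
rim wrist [ 586. -107.  100.]
rim wrist [563. -91. 150.]
rim wrist [540. -75. 200.]
rim wrist [517. -59. 250.]
5 t 28.57 tcp [625.2  85.8  58.1] F [ 0.1 -0.2 -0.8] M [-0.03  0.47  0.03] w 0.797 gf 0.0
at t 28.97 tcp [628.2  86.   54.2] F [-0.5 -0.5  0.7] M [-0.03  0.41 -0.08] w 0.801 gf 0.0
grip t 29.32 tcp [628.3  85.7  54.3] F [ 0.1 -0.7  1.3] M [-0.17  0.46 -0.07] w 0.649 gf 45.0
12 t 29.77 tcp [623.3  85.1  65.8] F [ 3.3 -0.   4.8] M [-0.   -0.94 -0.06] w 0.65 gf 45.0
up t 31.23 tcp [542.3  74.3 176.5] F [-0.1 -0.4 -3.1] M [-0.02  0.8   0.03] w 0.647 gf 45.0
hold2 31.27 [ 0.42  0.2  -0.7   2.32  1.3   0.19  0.25] [542.  74. 176.]
```

View pics/hold2_o.png

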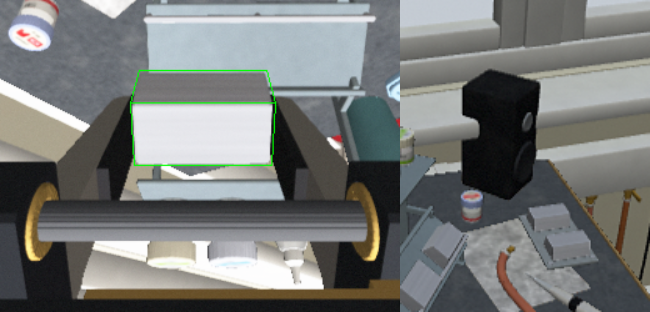

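The held ingot matches the predicted outline, and the speaker base corner is about 130 mm from the board centre, clear of the hand. Now place it crosswise.

```bash
python3 - <<'E'
from plan import *
P=lambda z: pose(FC(z),GD)
p,r=P(44+80); go(p,r,'c'); robot.hold(.1); st('above')
robot.servo_line(P(44+10)[0],feed=100); robot.hold(.15); s=st('10'); f0=s['contact_force'][2]
for dz in [5,3,2,1.5,1,.5,0,-.5,-1,-1.5,-2,-2.5]:
    robot.servo_line(P(44+dz)[0],feed=20); s=st(str(dz))
    if s['contact_force'][2]-f0>5: break
look('pre2',['ingot_broad_down'])
E
```

```text
above t 32.85 tcp [515.7 -77.7 114.6] F [-0.6  0.2 -3.2] M [ 0.16 -0.16  0.02] w 0.65 gf 45.0
10 t 33.85 tcp [516.2 -78.2  45.1] F [ 0.7 -0.8 -3.2] M [ 0.13 -0.15 -0.04] w 0.647 gf 45.0
5 t 34.25 tcp [515.6 -78.1  39.4] F [ 0.9  0.3 -4.6] M [ 0.1  -0.08  0.01] w 0.65 gf 45.0
3 t 34.5 tcp [515.6 -78.1  37.4] F [ 0.2 -0.3 -3.5] M [ 0.1  -0.09  0.04] w 0.651 gf 45.0
2 t 34.75 tcp [515.7 -78.1  36.5] F [ 0.1 -0.  -3. ] M [ 0.1  -0.12 -0.02] w 0.651 gf 45.0
1.5 t 35.0 tcp [515.7 -78.1  36. ] F [ 0.6 -1.1 -2.4] M [ 0.13 -0.13  0.01] w 0.649 gf 45.0
1 t 35.25 tcp [515.7 -78.1  35.5] F [-0.8 -0.7 -2.8] M [ 0.14 -0.12 -0.  ] w 0.647 gf 45.0
0.5 t 35.5 tcp [515.7 -78.1  35. ] F [ 0.2 -0.1 -2.5] M [ 0.06 -0.08  0.03] w 0.651 gf 45.0
0 t 35.75 tcp [515.7 -78.1  34.9] F [-3.  -0.3  3.2] M [-0.03  0.27 -0.09] w 0.652 gf 45.0
pre2 35.8 [ 0.76  0.73 -0.87  1.99  0.78  0.8   1.75] [516. -78.  35.]
```

```bash
python3 - <<'E'
from plan import *
P=lambda z: pose(FC(z),GD)
grip(0.8); st('open')
p,r=P(44); robot.servo_line(p+[0,0,40],feed=80); robot.servo_line(p+[0,0,180],feed=200); robot.hold(.15)
look('after2',['ingot_broad_down']); c=load('after2'); im=cv2.imread('pics/after2.png')
X=V@FC(44)[:3,:3].T+FC(44)[:3,3]
cv2.polylines(im,[cv2.convexHull(proj(X[V[:,2]>0],c).astype(np.float32)).astype(int)],True,(0,255,0),1)
cv2.imwrite('pics/after2_o.png',np.hstack([cv2.resize(im[60:310,160:480],(500,390)),cv2.resize(cv2.cvtColor(viewer.read_camera('scene'),4)[100:350,220:480],(300,390))]))
if os.path.exists('pics/after2_ingot_broad_down.npy'): fit('ingot_broad_down',['after2'],(515,-78,44,BY+np.pi/2),0,False,44)
E
```

```text
open t 36.25 tcp [515.8 -78.1  34.4] F [ 0.6 -0.5  0.5] M [ 0.13 -0.13 -0.  ] w 0.801 gf 0.0
after2 37.95 [ 0.95  0.5  -1.11  1.87  0.51  1.1   1.96] [515. -78. 213.]
ingot_broad_down ['after2'] 44 [516.7 -78.4  44.1] yaw 42.9 cost 60 [1921]
```

View pics/after2_o.png

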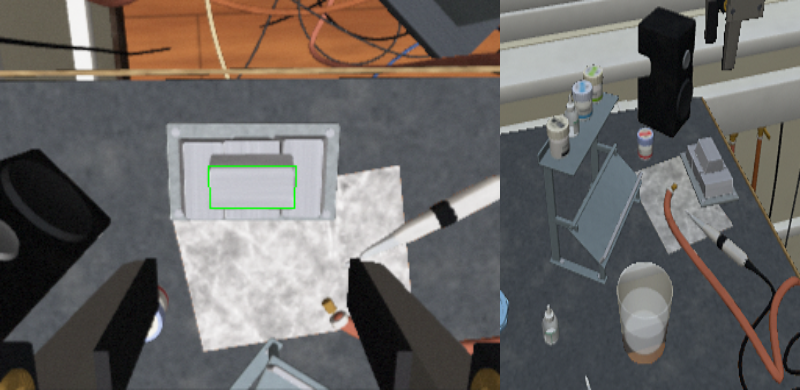

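The crosswise ingot lies centred (fit within about 1 mm, yaw off by 0.1°), flat on the flush layer, and nothing else has been disturbed.

```bash
python3 -c "
from h import *
print(robot.job_done())"
```

```text
the job is handed in; nothing more can be done
None
```

The job is handed in at about 38 s: the middle ingot sits fully down and flush in the gap, and the second ingot lies flat and crosswise on it, centred to about 1 mm by the last camera fit, with nothing else visibly disturbed.

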